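# Index the stop turret to its tall screw

### The arm

A 6-joint arm with a two-finger parallel gripper is mounted at the origin on a cart in front of the work surface, level with it; the furniture and walls round the work are solid. World frame = base frame: x ahead of the robot, y to its left, z up, the work surface at z = 0. Lengths are in mm, angles in rad, forces in N, time in s.
With the tool pointing down it reaches from about 275 to 1000 mm from the base axis. Payload 8.4 kg.
Tool frame: the origin (TCP) lies at the very end of the fingers, on their centre line; the grasp point (between the pads) lies 19 mm behind it; x points along the fingers, y is the direction in which the jaws open and shut, and the axes are right-handed (so a half turn about x gives the same grasp; the last joint's range is limited). The gripper opens to 85 mm and grips with 20 to 120 N. Pads are 22 mm wide; open, the fingers measure 114 mm over their backs; the gripper's body (76 mm by 85 mm) begins 54 mm behind the grasp point. The pads swing forward as they close: fully open they stand 13 mm farther back than shut.
Start: joints at [1.146, 0.353, 1.633, -0, 1.155, -0.002], TCP at [256.446, 569.968, 231.281] pointing down, gripper open.
Joint ranges: [-2.63, 2.63], [-0.92, 2.1], [0.06, 2.66], [-1.3, 4.44], [0, 2.69], [-3.02, 3.02]. Speed limits (rad/s): [2.22, 2.22, 2.79, 3.14, 3.14, 3.14].

### API

Orientations are given as [roll, pitch, yaw] about the fixed x, y, z axes, in that order (R = Rz(yaw) Ry(pitch) Rx(roll)).
In Python, from rig import r, grab_frame, camera_params, sign_off gives the robot as it stands.
- The arm moves only by the tool drive_tool, never from a script. Its argument "rows" is one flat list of numbers, 7 for each row, row after row: the shift along the tool's x, y, z in mm, then the turn, a rotation vector about the tool's x, y, z in degrees, then the opening in per cent of the stroke, from 0 (shut) to 100 (fully open). In form: [x, y, z, rx, ry, rz, fingers, x, y, z, rx, ry, rz, fingers, ...]. A call has 1 to 10 rows; each row is the pose to reach, as a shift and turn from the pose measured when the call began, along the tool's axes at that moment; what a row does not reach only later rows make up. A row lasts 1/8 s, in which the tool goes at most 62.5 mm and 10.7 degrees, less where a joint would pass 70% of its speed; a pose out of reach is approached as far as the arm can. A call with a gripper value outside its range is refused whole. The fingers move at their own pace and stop on an object; "newtons" is the grip in N (left out, the last holds). Time passes only in rows, so rows that repeat a pose let the fingers close. It gives the time, the measured TCP pose, the force and the opening at its end, in the units of the state.
- r.sense(): the state, without advancing time (a new reading comes with each control period).
- grab_frame(name): name is "scene" or "top" or "wrist"; returns the picture (420x560x3 uint8, red, green, blue); there is no depth.
- camera_params(name): a dict with "vertical_fov" (degrees; the focal length in pixels is half the picture's height over the tangent of half this angle, whatever the lens; pixels are square), "cx", "cy" (the principal point, pixels), "pose" (4x4, takes a point from camera to world coordinates); the wrist camera has in their place "tool_from_camera" (4x4, takes a point from camera to tool coordinates, whose origin is the TCP and whose axes are the tool frame's). Camera axes: x right, y down, z forward; pixel columns grow to the right and rows downward; lengths in mm; the calibration is good to about 2 mm. A picture is of the moment at which its call begins: read the wrist's pose just before it. camera_params takes no time and is no camera call.
- sign_off(): hands the job in, once; it reports no verdict.
The state is a dict: "clock": time; "qpos": joint angles; "qvel": joint speeds; "joint_efforts": joint torques, N m; "eef_pos": TCP position; "tcp_rot": TCP orientation; "contact_force": force on the tool from outside, world axes, zero at the start; "wrist_torque": the same for the moment, N m; "opening": opening from 0.0 (shut) to 1.0 (fully open).
Only numpy, scipy, OpenCV 4.12 (cv2) and the standard library are available. Lean on these libraries where they do the work, as an engineer would, in place of code of your own. Each camera call takes 0.05 s, during which the arm holds its last target.

### The job

Set the bench depth-stop turret for the next job: flick the edge of its toothed wheel with a fingertip, clockwise seen from above, letting it settle at every click, until the tall screw has clicked in at the pointer, and do not let it go past. Only push the wheel gently: do not pinch it, do not lift or shift the turret, and leave the things lying around it alone.

Things in the scene. Friction and masses are not known exactly. Their poses are not given: they have to be found in the camera images.
- turret_base: Round grey foot of the turret, 170 mm across, 12 mm thick, 3.5 kg, standing loose on the bench. Origin: centre of its underside, on the wheel's upright axis; z up, +x towards the pointer post (69 to 85 mm out, 26 mm wide, 67 mm high), whose pointer arm reaches in over the wheel 48 to 61 mm above the bench. Elsewhere the wheel's edge is open. The foot's top lies 18 mm below the wheel.
- pointer_tip (a point): Tip of the fixed pointer above the wheel, 33 mm from the wheel's axis along the foot's +x, 55 mm above the bench.
- wheel_centre (a point): Centre of the flat-lying steel wheel, 37 mm above the bench: a disc 80 mm across, 14 mm thick, with six straight radial teeth 60 degrees apart, reaching 63 mm from the axis, each 10 mm wide, 13 mm thick. The teeth nearest the tall screw stand 30 degrees either side of it. When clicked in, the pointer and the direction straight opposite it lie half-way between two teeth.
- tall_screw (a point): Top of the one tall brass stop screw on the wheel, 12 mm thick, 24 mm from the axis, standing 28 mm above the wheel's face (72 mm above the bench). The five other screws, on the same circle 60 degrees apart, stand only 5 mm above the face.
- wheel (a joint): Wheel angle in rad: 0 with the tall screw at the pointer; grows clockwise seen from above. One click is 1.047 (60 degrees). Starts clicked in 2, 3 or 4 clicks short (-2.09, -3.14, -4.19). A spring roller holds each click: 5 to 12 N on a tooth's edge moves it; pushed past half a click it springs on to the next rest, released earlier it springs back.
- padlock_1: Old dark padlock lying loose on the bench, 80x52x16 mm; bystander. Origin: centre of its underside.
- punch_1: Steel punch lying loose on the bench, 16x121x16 mm, long axis y; bystander. Origin: centre of its underside.
- brass_tin: Flat brass match tin lying loose on the bench, 42x64x18 mm; bystander. Origin: centre of its underside.

How it is judged:
By the outcome, as a careful person would: the job done as asked, in the order asked, and still so for the second after the job is handed in, with the robot touching nothing.
It also fails if it takes over 54 s, if anything falls off the work surface, if the arm or the gripper's body presses on something with over 40 N, if the wrist force passes 120 N, or if a joint passes its speed limit or range.

## Working session

There is one attempt and no reset: what is moved stays moved. The work goes in short steps, Python scripts to look and compute and a tool call to move; the robot and the scene stay as the last step left them, time stands still between calls to the robot, and variables do not carry over. Pictures are saved under pics/ and viewed, and the job is handed in when it is done.

Besides the shell and the picture viewer there is one more tool, called after "Call:" as a command line: name --argument value ..., lists and objects as JSON in quotes. drive_tool: Moves the arm, as the interface text tells. Its arguments: {"type":"object","properties":{"rows":{"type":"array","items":{"type":"number"}},"newtons":{"type":"number"}},"required":["rows"]}

```bash
mkdir -p pics; ls
python3 - <<'E'
from rig import r, grab_frame, camera_params
import cv2
s=r.sense();print(s)
for n in("scene","top"):
    cv2.imwrite(f"pics/{n}0.png",grab_frame(n)[:,:,::-1]);print(n,camera_params(n))
print(camera_params("wrist"))
E
```

```text
pics
{'clock': 0.0, 'qpos': array([ 1.14562904e+00,  3.53660708e-01,  1.63412803e+00, -4.07735777e-05,
        1.15518177e+00, -2.38649580e-03]), 'qvel': array([-9.84048530e-04, -9.03085055e-04, -7.88107776e-05, -4.12441335e-04,
       -1.96613406e-03, -9.24780251e-04]), 'joint_efforts': array([ 2.94370693e-06, -6.05258489e+01, -3.42074454e+01, -3.66763823e-05,
        9.49924404e-03,  1.15246965e-05]), 'eef_pos': array([256.24752087, 569.54237602, 230.55644188]), 'tcp_rot': array([-1.54613302,  1.56941797, -1.96889733]), 'contact_force': array([-0.55266844,  0.61489416, -0.211188  ]), 'wrist_torque': array([-0.04158097,  0.02150485,  0.00523526]), 'opening': 1.0009457325834803}
scene {'vertical_fov': 53.128728658607926, 'cx': 287.5044749537829, 'cy': 207.71160638978077, 'pose': array([[-6.84262426e-01, -4.25518088e-01,  5.92215576e-01,
        -1.23778231e+02],
       [-7.29231170e-01,  4.02183994e-01, -5.53597269e-01,
         8.27763425e+02],
       [-2.61397415e-03, -8.10667867e-01, -5.85500449e-01,
         6.39387971e+02],
       [ 0.00000000e+00,  0.00000000e+00,  0.00000000e+
[... 224 characters left out ...]
 [-9.99428296e-01, -2.88563188e-02, -1.76180141e-02,
         2.82531376e+02],
       [ 2.11049009e-02, -1.25372434e-01, -9.91885243e-01,
         1.10126135e+03],
       [ 0.00000000e+00,  0.00000000e+00,  0.00000000e+00,
         1.00000000e+00]])}
{'vertical_fov': 58.419423778593504, 'cx': 279.5727320790077, 'cy': 207.00545877828776, 'tool_from_camera': array([[-2.92424936e-04, -2.78241022e-01,  9.60511243e-01,
        -1.41929587e+02],
       [ 9.99999860e-01, -5.03903826e-04,  1.58476208e-04,
         1.37386429e-01],
       [ 4.39910708e-04,  9.60511155e-01,  2.78241130e-01,
        -7.07151387e+01],
       [ 0.00000000e+00,  0.00000000e+00,  0.00000000e+00,
         1.00000000e+00]])}
```

View pics/scene0.png

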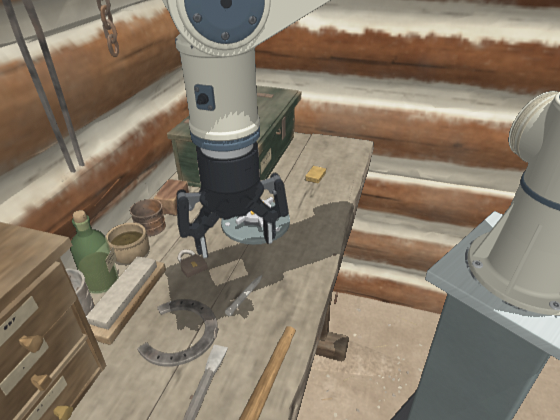

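View pics/top0.png

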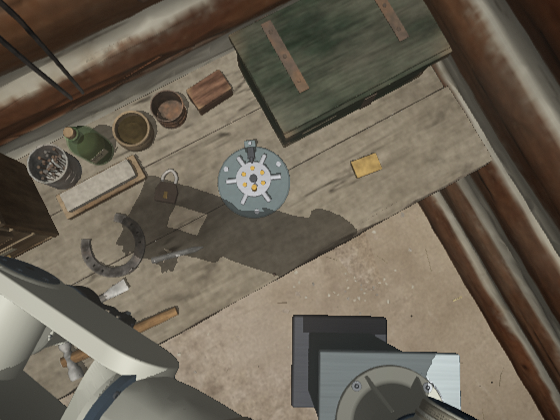

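The turret is at about (253,181) in the top view, with the pointer post at about (250,147). The padlock is near (168,188), the tin near (366,165) and the punch near (175,255). I'll enlarge the turret.

```bash
cat > h.py <<'E'
import numpy as np,cv2
from scipy.spatial.transform import Rotation as R
from rig import r, grab_frame, camera_params
def K(p): 
    f=210/np.tan(np.radians(p["vertical_fov"]/2)); return f
def unproj(n,u,v,z):
    p=camera_params(n);f=K(p);T=p["pose"]
    d=T[:3,:3]@np.array([(u-p["cx"])/f,(v-p["cy"])/f,1]);o=T[:3,3]
    return o+d*(z-o[2])/d[2]
def proj(n,X,T=None):
    p=camera_params(n);f=K(p)
    if T is None:T=p["pose"]
    c=T[:3,:3].T@(np.array(X)-T[:3,3]);return np.array([p["cx"]+f*c[0]/c[2],p["cy"]+f*c[1]/c[2]])
def crop(im,x0,y0,x1,y1,k,name):
    cv2.imwrite("pics/"+name,cv2.resize(im[y0:y1,x0:x1],None,fx=k,fy=k,interpolation=cv2.INTER_CUBIC))
E
python3 - <<'E'
from h import *
im=cv2.imread("pics/top0.png");crop(im,205,130,305,225,6,"t1.png");crop(im,60,150,220,270,5,"t2.png")
E
```

```text
(no output)
```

View pics/t1.png

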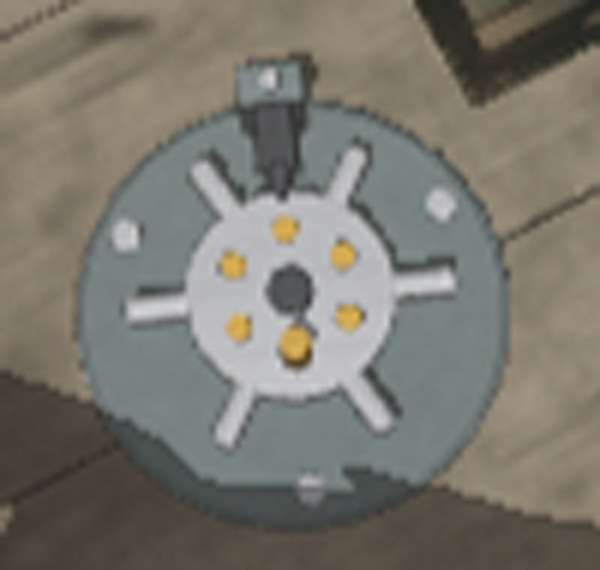

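View pics/t2.png

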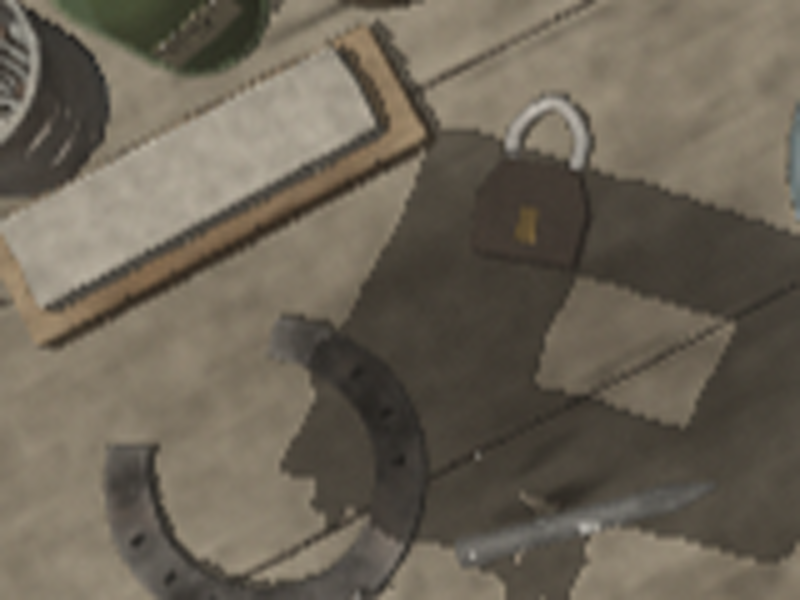

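The tall screw stands opposite the pointer, so the wheel is 3 clicks short. Next I'll work out the geometry.

Run:
```python
from h import *
g=lambda x,y,z:unproj("top",205+x/6-.4,130+y/6-.4,z).round(1)
print("foot L,R,top?,bot",g(77,310,12),g(508,300,12),g(300,528,12))
print("hub",g(290,290,45))
print("tip",g(282,192,55),"post top",g(268,85,67),"tall",g(296,343,72))
for a in[(285,228),(343,255),(348,317),(238,328),(232,265)]:print("scr",g(*a,49))
for a in[(360,150),(455,280),(382,425),(225,440),(130,308),(200,165)]:print("tooth",g(*a,43))
h=lambda x,y,z:unproj("top",60+x/5,150+y/5,z).round(1)
print("punch",h(460,550,8),h(710,488,8),"padlock",h(480,255,8),h(580,265,8),h(550,95,8)); print("tin",unproj("top",366,165,18))
s=r.sense();print(R.from_euler("xyz",s["tcp_rot"]).as_matrix().round(3))
```

```text
foot L,R,top?,bot [531.8 403.   12. ] [540.9 236.   12. ] [449.2 313.9  12. ]
hub [535.4 319.6  45. ]
tip [570.6 323.5  55. ] post top [608.2 329.6  67. ] tall [510.1 315.8  72. ]
scr [558.2 322.1  49. ]
scr [548.6 300.   49. ]
scr [524.9 297.4  49. ]
scr [519.5 338.5  49. ]
scr [543.4 341.5  49. ]
tooth [590.8 294.9  43. ]
tooth [541.6 257.5  43. ]
tooth [485.3 283.5  43. ]
tooth [477.8 342.1  43. ]
tooth [527.  379.7  43. ]
tooth [583.  355.4  43. ]
punch [345.6 544.4   8. ] [377.  432.2   8. ] padlock [481.8 543.3   8. ] [478.5 496.9   8. ] [558.3 515.1   8. ]
tin [579.90600236  57.5175933   18.        ]
[[-0.001  0.41   0.912]
 [-0.001  0.912 -0.41 ]
 [-1.    -0.001 -0.   ]]
```

Centre is about (534.5, 319) with yaw about 7°, and the sizes agree. Moving to hover, with the fingers shut.

Call:
drive_tool --rows '[0,-19,34,3,0,0,0,0,-45,80,8,0,0,0,20,-74,133,12,0,0,0,45,-103,185,16,0,0,0,70,-132,237,21,0,0,0,95,-158,284,25,0,0,0,110,-177,318,28,0,0,0,118,-186,335,29,0,0,0,120,-188,339,29,0,0,0,120,-188,339,29,0,0,0]' --newtons 20

```text
clock: 1.35
eef_pos: [488.0, 259.7, 111.2]
tcp_rot: [-1.102, 1.57, -2.03]
contact_force: [-0.2, 0.1, 0.4]
opening: 0.002
```

Run:
```python
from h import *
s=r.sense();print({k:np.round(s[k],3) for k in("clock","eef_pos","tcp_rot","contact_force","qpos","opening")})
w=grab_frame("wrist")[:,:,::-1];cv2.imwrite("pics/w1.png",w)
RT=R.from_euler("xyz",s["tcp_rot"]).as_matrix();print(RT.round(3))
T=np.eye(4);T[:3,:3]=RT;T[:3,3]=s["eef_pos"];T=T@camera_params("wrist")["tool_from_camera"]
im=w.copy()
c=np.array([534.5,319,0]);ps=np.radians(7)
P=lambda rad,a,z:tuple(proj("wrist",c+[rad*np.cos(ps+np.radians(a)),rad*np.sin(ps+np.radians(a)),z],T).round().astype(int).tolist())
for k in range(6):cv2.circle(im,P(63,30+60*k,43.5),3,(0,0,255),-1)
cv2.circle(im,P(0,0,44),3,(255,0,0),-1);cv2.circle(im,P(33,0,55),3,(0,255,0),-1);cv2.circle(im,P(24,180,72),3,(255,0,255),-1)
cv2.imwrite("pics/w1a.png",im)
cv2.imwrite("pics/top1.png",grab_frame("top")[:,:,::-1])
```

```text
{'clock': np.float64(1.35), 'eef_pos': array([488.037, 259.675, 111.159]), 'tcp_rot': array([-1.102,  1.57 , -2.03 ]), 'contact_force': array([-0.234,  0.055,  0.408]), 'qpos': array([ 4.870e-01,  3.890e-01,  1.889e+00, -1.000e-03,  8.640e-01,
       -1.560e-01]), 'opening': np.float64(0.002)}
[[-0.     0.8    0.599]
 [-0.001  0.599 -0.8  ]
 [-1.    -0.001  0.   ]]
```

View pics/w1a.png

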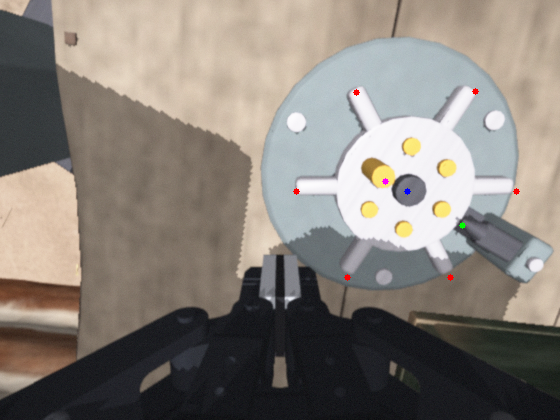

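View pics/top1.png

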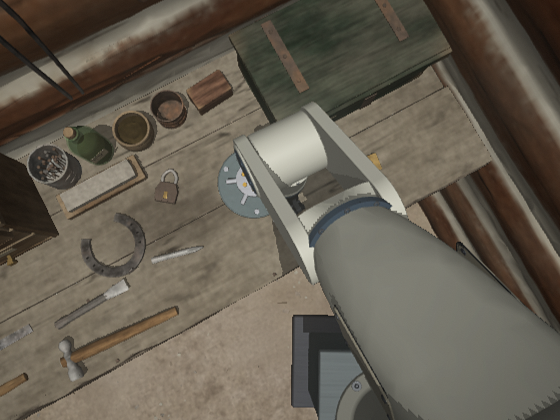

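The overlay matches within about 2 mm. The left tooth at (300,186) is the one to push, up in this view. I'll put the tip into the gap behind it.

Call:
drive_tool --rows '[0,10,2,0,0,0,0,10,16,3,0,0,0,0,30,16,3,0,0,0,0,45,16,3,0,0,0,0,58,16,3,0,0,0,0,68,16,3,0,0,0,0,76,16,3,0,0,0,0,82,16,3,0,0,0,0,84,16,3,0,0,0,0,84,16,3,0,0,0,0]'

```text
clock: 2.7
eef_pos: [502.6, 267.3, 27.5]
tcp_rot: [-0.138, 1.57, -1.065]
contact_force: [-0.8, -0.9, 0.3]
opening: 0.0
```

```bash
cat >> h.py <<'E'
C=np.array([534,320.])
def look(name):
    s=r.sense();print({k:np.round(s[k],2) for k in("clock","eef_pos","contact_force","opening")})
    w=grab_frame("wrist")[:,:,::-1];cv2.imwrite("pics/"+name,w)
def arc(total,pre,n,pull=0):
    """rows: shift -z by pre (tool) then arc CW total deg about C, n rows"""
    s=r.sense();RT=R.from_euler("xyz",s["tcp_rot"]).as_matrix();p=s["eef_pos"]
    t=-RT[:,2];q0=p+t*pre
    for k in range(0,n+1):
        a=total*k/n;Rz=R.from_euler("z",-a,degrees=True).as_matrix()
        q=np.r_[C,0]+Rz@(q0-np.r_[C,0]);d=RT.T@(q-p)
        print(np.round(d,1),"rx",round(a,1), "r",np.hypot(*(q[:2]-C)).round(1))
E
python3 - <<'E'
from h import *
look("w2.png");arc(46,2,9)
E
```

```text
{'clock': np.float64(2.7), 'eef_pos': array([502.61, 267.27,  27.52]), 'contact_force': array([-0.77, -0.87,  0.34]), 'opening': np.float64(0.0)}
[ 0.  0. -2.] rx 0.0 r 60.6
[-0.  -1.7 -7.1] rx 5.1 r 60.6
[ -0.   -2.9 -12.4] rx 10.2 r 60.6
[ -0.   -3.6 -17.7] rx 15.3 r 60.6
[ -0.   -3.9 -23.1] rx 20.4 r 60.6
[ -0.   -3.7 -28.5] rx 25.6 r 60.6
[ -0.   -3.  -33.9] rx 30.7 r 60.6
[ -0.   -1.8 -39.2] rx 35.8 r 60.6
[ -0.   -0.2 -44.3] rx 40.9 r 60.6
[ -0.    1.9 -49.3] rx 46.0 r 60.6
```

View pics/w2.png

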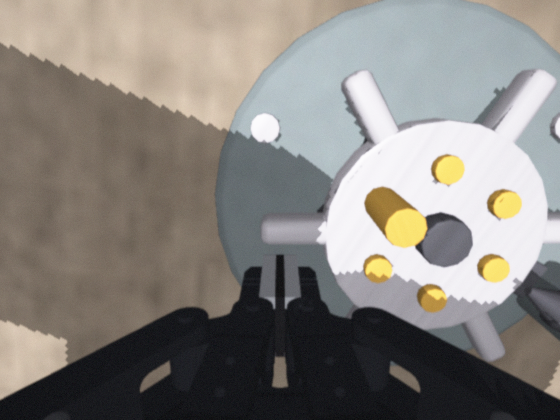

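The tip at (280,256) sits just behind the tooth, radially in place. First half of the push, slowly.

Run:
```python
from h import *
arc(24,6,8)
```

```text
[ 0.  0. -6.] rx 0.0 r 59.3
[-0.  -0.8 -9. ] rx 3.0 r 59.3
[ -0.   -1.5 -12. ] rx 6.0 r 59.3
[ -0.   -2.  -15.1] rx 9.0 r 59.3
[ -0.   -2.4 -18.2] rx 12.0 r 59.3
[ -0.   -2.6 -21.3] rx 15.0 r 59.3
[ -0.   -2.6 -24.4] rx 18.0 r 59.3
[ -0.   -2.5 -27.5] rx 21.0 r 59.3
[ -0.   -2.2 -30.6] rx 24.0 r 59.3
```

Call:
drive_tool --rows '[0,0,-3,0,0,0,0,0,0,-6,0,0,0,0,0,-0.8,-9,3,0,0,0,0,-1.5,-12,6,0,0,0,0,-2,-15.1,9,0,0,0,0,-2.4,-18.2,12,0,0,0,0,-2.6,-21.3,15,0,0,0,0,-2.6,-24.4,18,0,0,0,0,-2.5,-27.5,21,0,0,0,0,-2.2,-30.6,24,0,0,0]'

```text
clock: 4.0
eef_pos: [482.7, 290.0, 27.8]
tcp_rot: [0.375, 1.569, -0.972]
contact_force: [2.4, -6.9, 1.7]
opening: 0.002
```

Run:
```python
from h import *
look("w3.png");arc(24,0,8)
```

```text
{'clock': np.float64(4.0), 'eef_pos': array([482.72, 289.98,  27.85]), 'contact_force': array([ 2.36, -6.92,  1.68]), 'opening': np.float64(0.0)}
[0. 0. 0.] rx 0.0 r 59.4
[-0.  -0.9 -3. ] rx 3.0 r 59.4
[-0.  -1.5 -6. ] rx 6.0 r 59.4
[-0.  -2.1 -9.1] rx 9.0 r 59.4
[ -0.   -2.5 -12.2] rx 12.0 r 59.4
[ -0.   -2.7 -15.3] rx 15.0 r 59.4
[ -0.   -2.7 -18.4] rx 18.0 r 59.4
[ -0.   -2.6 -21.5] rx 21.0 r 59.4
[ -0.   -2.3 -24.6] rx 24.0 r 59.4
```

View pics/w3.png

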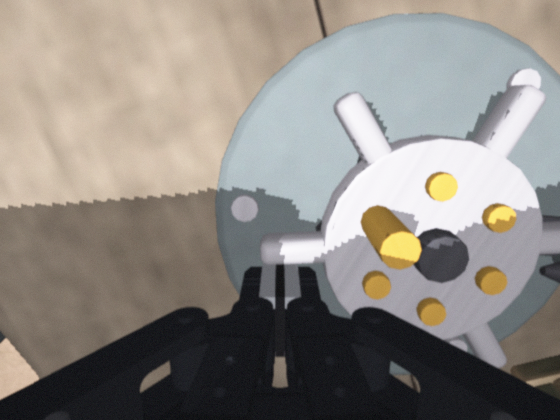

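Contact is clean at about 7 N, with the tooth following the tip. Continuing past half a click.

Call:
drive_tool --rows '[0,-0.9,-3,3,0,0,0,0,-1.5,-6,6,0,0,0,0,-2.1,-9.1,9,0,0,0,0,-2.5,-12.2,12,0,0,0,0,-2.7,-15.3,15,0,0,0,0,-2.7,-18.4,18,0,0,0,0,-2.6,-21.5,21,0,0,0,0,-2.6,-21.5,21,0,0,0,0,-2.6,-21.5,21,0,0,0]'

```text
clock: 5.18
eef_pos: [475.3, 310.7, 27.9]
tcp_rot: [0.806, 1.569, -0.909]
contact_force: [0.2, 0.1, 0.2]
opening: 0.003
```

Run:
```python
from h import *
look("w4.png")
```

```text
{'clock': np.float64(5.18), 'eef_pos': array([475.28, 310.67,  27.86]), 'contact_force': array([0.22, 0.07, 0.25]), 'opening': np.float64(0.0)}
```

View pics/w4.png

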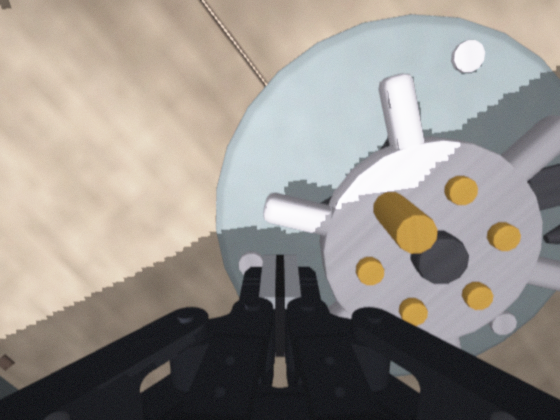

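The wheel clicked on: the tooth sprang about 14° ahead of the tip and the force is zero. Lifting out to return to the start of the stroke.

```bash
cat >> h.py <<'E'
def back(xy=(501.6,268.8),zt=27.5):
    s=r.sense();RT=R.from_euler("xyz",s["tcp_rot"]).as_matrix();p=s["eef_pos"]
    d=RT.T@(np.r_[xy,zt]-p);yaw=np.degrees(np.arctan2(RT[1,1],RT[0,1]))
    tr=R.from_matrix(RT.T@np.array([[0,.8,.6],[0,.6,-.8],[-1,0,0]])).as_rotvec(degrees=True)
    print("back",d.round(1),"yaw",yaw.round(1),"rotvec",tr.round(1))
E
python3 - <<'E'
from h import *
back()
E
```

```text
back [ 0.4 32.  37.6] yaw -8.3 rotvec [-45.2   0.1  -0. ]
```

Call:
drive_tool --rows '[-14,0,0,0,0,0,0,-30,0,0,0,0,0,0,-30,6,7,-9,0,0,0,-30,13,15,-18,0,0,0,-30,19,23,-27,0,0,0,-30,26,30,-36,0,0,0,-30,32,37.6,-45,0,0,0,-30,32,37.6,-45,0,0,0]'

```text
clock: 6.22
eef_pos: [502.2, 268.6, 59.1]
tcp_rot: [0.633, 1.569, -0.298]
contact_force: [-0.4, -0.3, -0.9]
opening: 0.004
```

Run:
```python
from h import *
look("w5.png");back()
```

```text
{'clock': np.float64(6.22), 'eef_pos': array([502.22, 268.64,  59.09]), 'contact_force': array([-0.41, -0.26, -0.91]), 'opening': np.float64(0.0)}
back [31.4 -0.4 -0.2] yaw 36.5 rotvec [-0.4  0.1 -0.1]
```

View pics/w5.png

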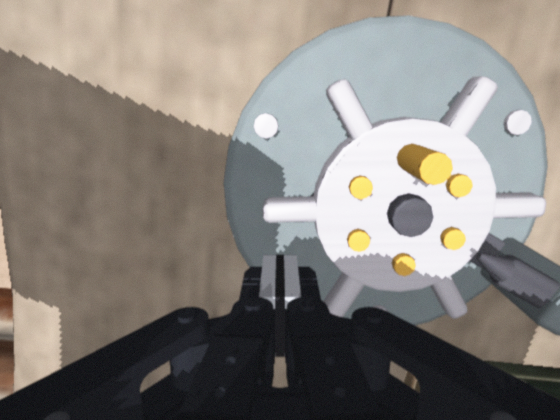

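One click done: the tall screw moved 60° to (430,165), two short of the pointer at (485,255). Second stroke.

Call:
drive_tool --rows '[12,0,0,0,0,0,0,22,0,0,0,0,0,0,29,0,0,0,0,0,0,31.4,0,0,0,0,0,0,31.4,0,0,0,0,0,0]'

```text
clock: 6.9
eef_pos: [501.9, 268.9, 27.2]
tcp_rot: [0.368, 1.569, -0.566]
contact_force: [-0.7, -0.4, 0.9]
opening: 0.001
```

Run:
```python
from h import *
s=r.sense();print(s["eef_pos"],s["contact_force"]);arc(24,4,8)
```

```text
[501.85441776 268.8591982   27.19445023] [-0.73384197 -0.44596093  0.8598491 ]
[-0. -0. -4.] rx 0.0 r 59.1
[-0.  -0.9 -7. ] rx 3.0 r 59.1
[ -0.   -1.6 -10. ] rx 6.0 r 59.1
[ -0.   -2.1 -13. ] rx 9.0 r 59.1
[ -0.   -2.5 -16.1] rx 12.0 r 59.1
[ -0.   -2.7 -19.2] rx 15.0 r 59.1
[ -0.   -2.8 -22.3] rx 18.0 r 59.1
[ -0.   -2.7 -25.4] rx 21.0 r 59.1
[ -0.   -2.5 -28.4] rx 24.0 r 59.1
```

Call:
drive_tool --rows '[0,0,-2,0,0,0,0,0,0,-4,0,0,0,0,0,-0.9,-7,3,0,0,0,0,-1.6,-10,6,0,0,0,0,-2.1,-13,9,0,0,0,0,-2.5,-16.1,12,0,0,0,0,-2.7,-19.2,15,0,0,0,0,-2.8,-22.3,18,0,0,0,0,-2.7,-25.4,21,0,0,0,0,-2.5,-28.4,24,0,0,0]'

```text
clock: 8.15
eef_pos: [483.2, 289.7, 27.5]
tcp_rot: [0.631, 1.568, -0.723]
contact_force: [2.2, -5.7, 0.7]
opening: -0.002
```

Call:
drive_tool --rows '[0,-0.9,-3,3,0,0,0,0,-1.5,-6,6,0,0,0,0,-2.1,-9.1,9,0,0,0,0,-2.5,-12.2,12,0,0,0,0,-2.7,-15.3,15,0,0,0,0,-2.7,-18.4,18,0,0,0,0,-2.6,-21.5,21,0,0,0,0,-2.6,-21.5,21,0,0,0,0,-2.6,-21.5,21,0,0,0]'

```text
clock: 9.28
eef_pos: [476.0, 310.1, 27.5]
tcp_rot: [1.001, 1.568, -0.719]
contact_force: [0.5, 0.1, 0.5]
opening: -0.0
```

Run:
```python
from h import *
look("w6.png");back()
```

```text
{'clock': np.float64(9.28), 'eef_pos': array([476.02, 310.1 ,  27.48]), 'contact_force': array([0.5 , 0.07, 0.54]), 'opening': np.float64(-0.0)}
back [ 0.1 31.4 37. ] yaw -8.5 rotvec [-45.4   0.1  -0.1]
```

View pics/w6.png

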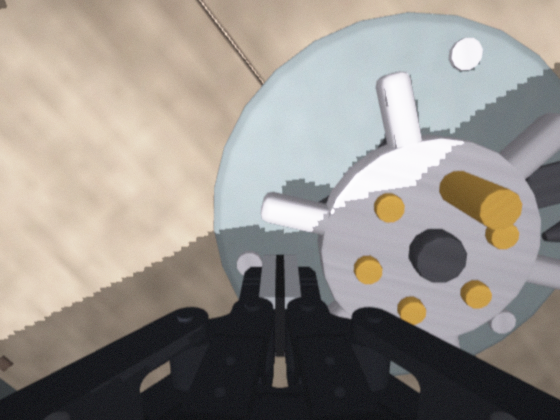

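The second click is in. Return again, then check.

Call:
drive_tool --rows '[-14,0,0,0,0,0,0,-30,0,0,0,0,0,0,-30,6,7,-9,0,0,0,-30,13,15,-18,0,0,0,-30,19,23,-27,0,0,0,-30,26,30,-36,0,0,0,-30,31.5,37,-45.4,0,0,0,-30,31.5,37,-45.4,0,0,0]'

```text
clock: 10.32
eef_pos: [502.3, 268.7, 58.7]
tcp_rot: [0.587, 1.567, -0.343]
contact_force: [-0.7, 0.5, 0.7]
opening: 0.002
```

Run:
```python
from h import *
look("w7.png");back()
```

```text
{'clock': np.float64(10.32), 'eef_pos': array([502.29, 268.69,  58.75]), 'contact_force': array([-0.7 ,  0.45,  0.73]), 'opening': np.float64(0.0)}
back [31.  -0.5 -0.2] yaw 36.6 rotvec [-0.3  0.2 -0.1]
```

View pics/w7.png

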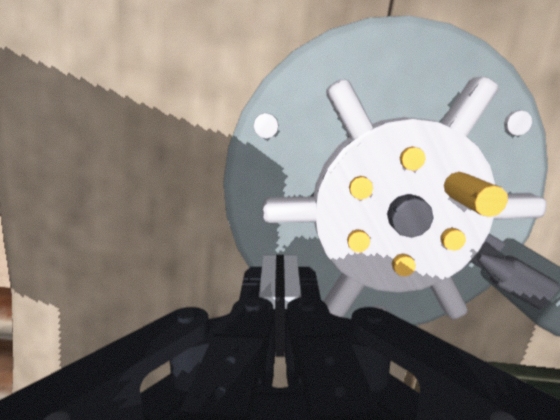

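The tall screw's base is at about (455,185), one position before the pointer's place at (452,240), and the foot hasn't shifted. One more stroke.

Call:
drive_tool --rows '[12,0,0,0,0,0,0,22,0,0,0,0,0,0,29,0,0,0,0,0,0,31,0,0,0,0,0,0,31,0,0,0,0,0,0]'

```text
clock: 11.0
eef_pos: [502.0, 268.9, 27.3]
tcp_rot: [0.426, 1.568, -0.506]
contact_force: [-0.4, 0.1, -0.5]
opening: 0.002
```

Call:
drive_tool --rows '[0,0,-2,0,0,0,0,0,0,-4,0,0,0,0,0,-0.9,-7,3,0,0,0,0,-1.6,-10,6,0,0,0,0,-2.1,-13,9,0,0,0,0,-2.5,-16.1,12,0,0,0,0,-2.7,-19.2,15,0,0,0,0,-2.8,-22.3,18,0,0,0,0,-2.7,-25.4,21,0,0,0,0,-2.5,-28.4,24,0,0,0]'

```text
clock: 12.25
eef_pos: [483.3, 289.7, 27.5]
tcp_rot: [0.718, 1.567, -0.634]
contact_force: [2.7, -6.9, 1.1]
opening: -0.003
```

Call:
drive_tool --rows '[0,-0.9,-3,3,0,0,0,0,-1.5,-6,6,0,0,0,0,-2.1,-9.1,9,0,0,0,0,-2.5,-12.2,12,0,0,0,0,-2.7,-15.3,15,0,0,0,0,-2.7,-18.4,18,0,0,0,0,-2.6,-21.5,21,0,0,0,0,-2.6,-21.5,21,0,0,0,0,-2.6,-21.5,21,0,0,0]'

```text
clock: 13.38
eef_pos: [476.1, 310.1, 27.5]
tcp_rot: [1.104, 1.567, -0.614]
contact_force: [0.2, -0.2, -0.3]
opening: -0.001
```

Call:
drive_tool --rows '[-14,0,0,0,0,0,0,-30,0,0,0,0,0,0,-55,-10,0,0,0,0,0,-80,-20,0,0,0,0,0,-80,-20,0,0,0,0,0]'

```text
clock: 14.0
eef_pos: [457.0, 314.1, 110.4]
tcp_rot: [1.761, 1.564, 0.045]
contact_force: [-0.1, -0.1, -0.2]
opening: 0.001
```

Run:
```python
from h import *
look("w8.png");back()
```

```text
{'clock': np.float64(14.0), 'eef_pos': array([456.96, 314.13, 110.38]), 'contact_force': array([-0.13, -0.07, -0.24]), 'opening': np.float64(0.0)}
back [81.9 50.5 37.9] yaw -8.4 rotvec [-45.2   0.1  -0.3]
```

View pics/w8.png

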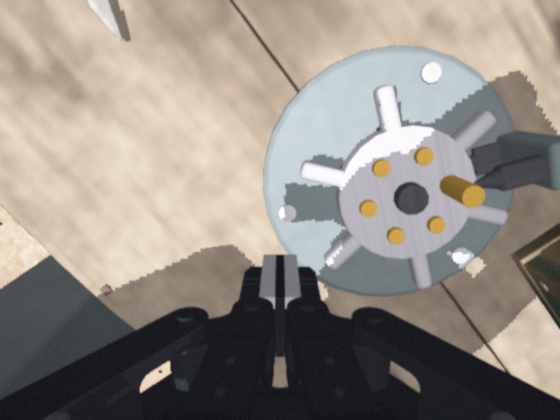

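The tall screw (base at about (447,186)) now lies in line with the pointer tip at (475,182), and the arm is clear. One numeric check before handing in.

Call:
drive_tool --rows '[-30,0,0,0,0,0,0,-40,0,0,0,0,0,0,-40,0,0,0,0,0,0,-40,0,0,0,0,0,0]'

```text
clock: 14.55
eef_pos: [456.0, 313.3, 148.1]
tcp_rot: [1.409, 1.566, -0.308]
contact_force: [0.1, 0.2, -0.5]
opening: 0.0
```

Run:
```python
from h import *
s=r.sense();look("w9.png");im=cv2.imread("pics/w9.png")
T=np.eye(4);T[:3,:3]=R.from_euler("xyz",s["tcp_rot"]).as_matrix();T[:3,3]=s["eef_pos"];T=T@camera_params("wrist")["tool_from_camera"]
c=np.array([533.3,320.6,0]);ps=7
P=lambda rad,a,z:tuple(proj("wrist",c+[rad*np.cos(np.radians(ps+a)),rad*np.sin(np.radians(ps+a)),z],T).round().astype(int).tolist())
for k in range(6):cv2.circle(im,P(63,30+60*k,43.5),2,(0,0,255),-1)
for a in range(0,360,15):cv2.circle(im,P(85,a,12),1,(255,0,0),-1)
cv2.circle(im,P(33,0,55),2,(0,255,0),-1);cv2.circle(im,P(24,0,72),2,(255,0,255),-1)
crop(im,240,20,540,320,2,"w9a.png")
```

```text
{'clock': np.float64(14.55), 'eef_pos': array([456.03, 313.33, 148.07]), 'contact_force': array([ 0.07,  0.17, -0.47]), 'opening': np.float64(0.0)}
```

View pics/w9a.png

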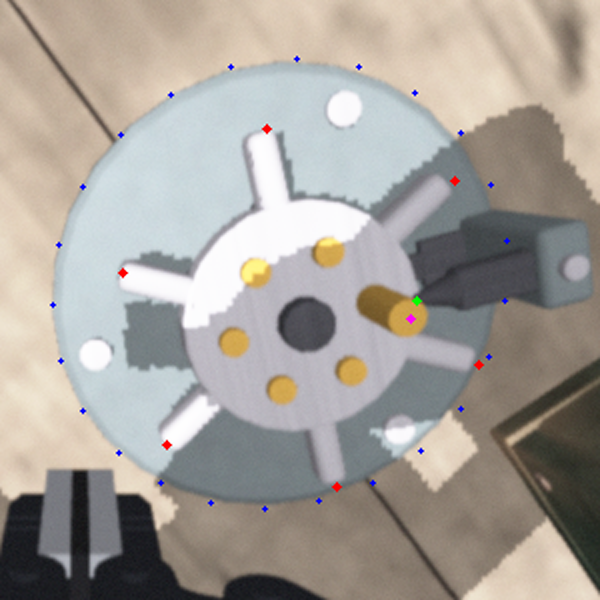

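The tall screw top, pointer tip, teeth and foot rim all match the clicked-in prediction at the original foot pose to within about 2 mm.

```bash
python3 -c "
from rig import sign_off
print(sign_off())"
```

```text
the job is handed in; nothing more can be done
None
```

The turret is set: the tall screw is clicked in at the pointer, and I handed the job in at about 14.6 s of the 54 s allowed. It started 3 clicks short, so I made three slow clockwise pushes on a tooth with the shut fingertips. I let the wheel settle after each click and lifted clear between pushes. The sensed force was about 7 N at the readings I took mid-push, and close to zero after each click.

- **Final wrist picture:** the tall screw, teeth, pointer tip and foot rim all lie where they should with the foot in its original place. They agree to within about 2 mm, which is as good as the calibration.
- **At hand-in:** the arm was clear of everything, with the tip about 148 mm above the bench.
- **Not re-checked:** the arm blocked the top camera's view of the turret, so I had no second view of the end state. I did not photograph the padlock, punch and tin again at the end; the planned path stayed well clear of them.

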